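# Finish a gift box: red sweet tin into its recess

### The job

Finish the gift box: take the red tin out of the counter display and seat it lid up in the empty oblong recess of the open box, flat on the bottom. The partitions of the display leave only the ends of the tin free and the walls of the box leave room only at its long sides, so set it down on the counter mat on the way, let go, and take it again by its long sides. Don't drop it, and leave the other sweets and the things on the table as they are.

Things in the scene. Friction and masses are not known exactly. Their poses are not given: they have to be found in the camera images.
- tin_red: Red closed metal sweet tin with a round brass and cream badge on its lid: a block 60 x 42 x 20 mm (x, y, z), 60 to 130 g. Origin at the centre of its underside, x along its length, z up. It starts lying flat in one of the three lanes of the display (which one varies), its length along the lane. In the recess either way round will do.
- display: White counter display, fixed, 70 x 150 mm (x, y), origin at its centre on the table, z up. Three lanes run along its x, centred at y = -49, 0 and 49 mm, 46 mm wide between partitions 3 mm thick, 60 mm long, tops 40 mm above the table (8 mm above the tins): no room for fingers at a tin's long sides. The display and the gift box may have changed sides of the table.
- lane_floor (a point): Centre of the middle lane's floor, 12 mm above the table, axes as the display. At each end the lanes are open but for a low lip, top 16 mm above the table, at x = -35 to -32 and 32 to 35 mm. The space 40 mm beyond the lane ends is free, so a tin can be pinched by its ends (60 mm apart) from above and lifted straight up.
- mat: Grey-green ribbed rubber counter mat, fixed, 220 x 150 mm (x, y), 3 mm thick, empty, between the display and the gift box. Origin at the centre of its underside on the table, z up. 55 mm all round its centre stay clear of everything else for fingers.
- gift_box: Open dark blue gift box, fixed, 240 x 74 mm (x, y) outside, walls 3 mm thick and 50 mm high; cream moulded insert, its top 22 mm above the table. Origin at the centre of its underside on the table, z up. Along its x: a round pocket with a chocolate alfajor at x = -83 mm, the empty oblong recess in the middle, another pocket with an alfajor at x = 83 mm.
- recess (a point): Centre of the brown recess floor, 8 mm above the table, axes as the gift box. The recess is 46 mm along x, 64 mm along y (2 mm of play all round the tin, whose length goes along y) and 14 mm deep: a seated tin stands 6 mm above the insert. The box walls stand 2 mm beyond the ends of the recess: no room for fingers there.
- notch (a point): Thumb notch for a finger at the middle of the +x long side of the recess; there is one like it at the -x side. This point is the centre of its floor, 10 mm above the table, 36 mm from the recess centre along x. It reaches 26 mm outward from the recess along x and is 36 mm wide along y.
- tin_teal: Teal tin like the red one, in another lane; leave it. Origin at the centre of its underside.
- tin_cream: Cream tin like the red one, in another lane; leave it. Origin at the centre of its underside.
- alfajor_near: Round chocolate alfajor, 54 mm across and 22 mm high, loose in the round pocket at x = -83 mm of the box, its top 30 mm above the table; leave it. Origin at the centre of its underside.
- alfajor_far: The same, in the round pocket at x = +83 mm; leave it. Origin at the centre of its underside.
- box_lid: Lid of the gift box, upside down on the table beyond the mat, 252 x 86 x 30 mm (x, y, z); leave it. Origin at the centre of its underside.
- card_reader: Black hand-held card reader lying flat, 150 x 74 x 22 mm; leave it. Origin at the centre of its underside.
- sweet_jar: Amber jar with red cap, 90 mm across, 130 mm high; leave it. Origin at the centre of its underside.
- change_dish: Blue dish with coins, 124 mm across, 16 mm high; leave it. Origin at the centre of its underside.
- tape_dispenser: Blue parcel-tape dispenser, 150 x 60 x 84 mm; leave it. Origin at the centre of its underside.
There are look-alikes about, which are no part of the job. Several things have the shape of the tin_red; the one meant has the colours described above.

How it is judged:
By the outcome, as a careful person would: the job done as asked, in the order asked, and still so for the second after the job is handed in, with the robot touching nothing.
It also fails if it takes over 67 s, if anything falls off the work surface, if the arm or the gripper's body presses on something with over 40 N, if the wrist force passes 120 N, or if a joint passes its speed limit or range.

### The arm

A 6-joint arm with a two-finger parallel gripper is mounted at the origin on the work surface. World frame = base frame: x ahead of the robot, y to its left, z up, the work surface at z = 0. Lengths are in m, angles in rad, forces in N, time in s.
With the tool pointing down it reaches from about 0.375 to 0.975 m from the base axis. Payload 3.8 kg.
Tool frame: the origin (TCP) lies between the finger pads; the fingertips stand manip.tcp_to_tips ahead of it and the grasp point (between the pads) is the TCP (manip.tcp_to_tips is the distance from the TCP to the fingertips, in m); z points along the fingers, y is the direction in which the jaws open and shut (so a half turn about z gives the same grasp; the last joint's range is limited). The gripper opens to 88 mm and grips with 3 to 60 N. Pads are 18 mm wide; open, the fingers measure 123 mm over their backs; the gripper's body (75 mm by 187 mm) begins 45 mm behind the grasp point.
Start: joints at [-1.282, 0.264, 1.604, -0, 1.274, -0.037], TCP at [0.216, -0.639, 0.258] pointing down, gripper open.
Joint ranges: [-2.63, 2.63], [-0.94, 2.18], [0.31, 2.57], [-1.31, 4.45], [0, 2.66], [-2.55, 2.55]. Speed limits (rad/s): [2.57, 2.57, 3.14, 3.14, 3.14, 3.14].

### API

Orientations are given as a rotation vector (axis times angle).
In Python, from rig import sensors, optics, order, models, manip gives the robot as it stands.
- The arm moves only by the tool carry_out, never from a script. Its argument "targets" is text: rows parted by semicolons, each of 6 numbers parted by spaces: the shift along the tool's x, y, z in cm, then the turn, a rotation vector about the tool's x, y, z in rad. In form: tx ty tz wx wy wz; .... A call has exactly 8 rows; each row is the pose to reach, as a shift and turn from the pose commanded when the call began, along the tool's axes at that moment; what a row does not reach only later rows make up. A row lasts 1/10 s, in which the tool goes at most 50 mm and 8.59 degrees, less where a joint would pass 70% of its speed; a pose out of reach is approached as far as the arm can. A call with a gripper value outside its range is refused whole. "grip" is the gripper command: -1 is shut, 1 is fully open, values between are in proportion, set as the call begins (left out, the last holds). The fingers move at their own pace and stop on an object; "newtons" is the grip in N (left out, the last holds). Time passes only in rows, so rows that repeat a pose let the fingers close, or fill a call up. It gives the time, the measured TCP pose, the force and the opening at its end, in the units of the state.
- sensors.observe(): the state, without advancing time (a new reading comes with each control period).
- optics.grab_frame(name): name is "scene" or "top" or "wrist"; returns a dict with "frame" (480x640x3 uint8, blue, green, red), "range_z" (480x640 float32, m along the optical axis (not along the pixel's ray), 0 where there is no reading), "fov_y" (degrees; the focal length in pixels is half the picture's height over the tangent of half this angle, whatever the lens; pixels are square), "cx", "cy" (the principal point, pixels), "R" (3x3) and "t" (3): a world point X has camera coordinates R X + t. Camera axes: x right, y down, z forward; pixel columns grow to the right and rows downward; lengths in m; the calibration is good to about 2 mm. A picture is of the moment at which its call begins.
- order.job_done(): hands the job in, once; it reports no verdict.
Trained networks look in a picture, given as the dict that the camera call returned (one of the last four; its "shot" number tells which), for a name from the list of things; names that differ only in an ending like _2 or _b are one class to them, and where a whole thing is asked for, a point or a joint stands for the part that bears it (a point fixed in the world has none). Each returns a list of dicts, best first, with "confidence" (0 to 1); they miss things now and then, are a little off and sometimes report something else, mostly with a low value. They report only what shows in the picture. A call takes as long as a camera call. They do not tell look-alikes from the thing itself.
- models.look_for(name, picture): "at" ([row, column] in pixels, amid what is visible of it).
The state is a dict: "time": time; "joint_pos": joint angles; "dq": joint speeds; "tau": joint torques, N m; "tool_pos": TCP position; "eef_rot": TCP orientation; "force": force on the tool from outside, world axes, zero at the start; "ft_torque": the same for the moment, N m; "width": opening from 0.0 (shut) to 1.0 (fully open).
Only numpy, scipy, OpenCV 4.12 (cv2) and the standard library are available. Lean on these libraries where they do the work, as an engineer would, in place of code of your own. Each camera call takes 0.05 s, during which the arm holds its last target.

## Working session

There is one attempt and no reset: what is moved stays moved. The work goes in short steps, Python scripts to look and compute and a tool call to move; the robot and the scene stay as the last step left them, time stands still between calls to the robot, and variables do not carry over. Pictures are saved under pics/ and viewed, and the job is handed in when it is done.

Besides the shell and the picture viewer there is one more tool, called after ">>>" in YAML: its name, and indented under it one key for each argument. carry_out: Moves the arm, as the interface text tells. Its arguments: {"type":"object","properties":{"targets":{"type":"string"},"grip":{"type":"number"},"newtons":{"type":"number"}},"required":["targets"]}

```bash
ls; mkdir -p pics
cat > h.py <<'E'
import numpy as np, cv2
from scipy.spatial.transform import Rotation as Ro
from rig import sensors, optics, order, models, manip
def K(p):
    f=p["frame"].shape[0]/2/np.tan(np.radians(p["fov_y"])/2); return f,p["cx"],p["cy"]
def px2w(p,r,c,z=None):
    f,cx,cy=K(p); R=np.array(p["R"]);t=np.array(p["t"])
    d=np.array([(c-cx)/f,(r-cy)/f,1.])
    if z is None:
        return R.T@(d*p["range_z"][int(round(r)),int(round(c))]-t)
    o=-R.T@t; v=R.T@d
    return o+v*(z-o[2])/v[2]
def w2px(p,X):
    f,cx,cy=K(p); q=np.array(p["R"])@np.array(X)+np.array(p["t"]); return np.array([q[1]/q[2]*f+cy,q[0]/q[2]*f+cx])
def cloud(p):
    f,cx,cy=K(p); z=p["range_z"]; rr,cc=np.mgrid[0:z.shape[0],0:z.shape[1]]
    P=np.stack([(cc-cx)/f*z,(rr-cy)/f*z,z],-1)
    return (P-np.array(p["t"]))@np.array(p["R"])
E
python3 - <<'E'
from h import *
np.set_printoptions(precision=4,suppress=True)
print(sensors.observe()); print(manip.tcp_to_tips)
for n in ["scene","top"]:
    p=optics.grab_frame(n); cv2.imwrite(f"pics/{n}0.png",p["frame"]); print(n,p["fov_y"],p["cx"],p["cy"],p["R"],p["t"])
    for k in ["tin_red","display","mat","gift_box"]:
        for r in models.look_for(k,p)[:4]:
            print(k,r["at"],r["confidence"],px2w(p,*r["at"]))
E
```

```text
pics
{'time': 0.0, 'joint_pos': array([-1.2819,  0.2648,  1.6054, -0.    ,  1.2737, -0.0369]), 'dq': array([ 0.0001, -0.0008,  0.0002, -0.0003,  0.0006, -0.0009]), 'tau': array([  0.0017, -50.2105, -35.6871,   0.0731,   0.0293,  -0.0002]), 'tool_pos': array([ 0.2158, -0.6388,  0.2564]), 'eef_rot': array([-3.0978, -0.5091,  0.0005]), 'force': array([0.0715, 0.3453, 0.2673]), 'ft_torque': array([-0.0316,  0.0019,  0.0336]), 'width': 1.0011363926264698}
0.019
scene 42.27757885445373 312.67753709812956 242.01152778424836 [[ 0.8401  0.5424 -0.0084]
 [ 0.4039 -0.6357 -0.6579]
 [-0.3622  0.5493 -0.7531]] [-0.4889 -0.1864  1.7179]
tin_red [306.7, 140.7] 0.92 [ 0.3347 -0.3313  0.0207]
tin_red [326.4, 178.4] 0.88 [ 0.4415 -0.3259  0.0209]
tin_red [330.5, 230.0] 0.87 [ 0.5498 -0.2788  0.0331]
tin_red [353.3, 295.4] 0.87 [ 0.6957 -0.2435  0.0201]
display [330.8, 242.0] 0.77 [ 0.5709 -0.2643  0.0306]
display [206.1, 360.9] 0.35 [0.5998 0.2002 0.0311]
mat [248.3, 285.4] 0.59 [ 0.5033 -0.0022  0.0043]
mat [406.0, 182.5] 0.17 [ 0.5717 -0.4644  0.0174]
gift_box [193.5, 339.7] 0.87 [0.5196 0.2291 0.0101]
gift_box [328.8, 241.7] 0.52 [ 0.5655 -0.2588  0.0268]
top 48.07218252018847 317.88231941025157 237.53544442855554 [[ 0.0126 -0.9999 -0.0042]
 [-0.986  -0.0117 -0.1662]
 [ 0.1661  0.0062 -0.9861]] [-0.0041  0.5487  1.1451]
tin_red [181.8, 420.1] 0.9 [ 0.6849 -0.2301  0.0234]
tin_red [302.1, 405.6] 0.71 [ 0.4104 -0.1936  0.0187]
tin_red [289.9, 461.3] 0.66 [ 0.4392 -0.3189  0.0147]
tin_red [339.3, 463.6] 0.62 [ 0.3309 -0.3191  0.0203]
display [247.9, 430.8] 0.89 [ 0.5324 -0.2519  0.0203]
display [217.4, 233.4] 0.3 [0.5951 0.194  0.0305]
mat [258.2, 322.9] 0.94 [ 0.5085 -0.0092  0.0013]
gift_box [218.0, 520.3] 0.65 [ 0.6052 -0.4595  0.0124]
gift_box [238.6, 418.9] 0.63 [ 0.5512 -0.2232  0.0328]
gift_box [245.7, 224.1] 0.59 [0.5337 0.2165 0.0077]
gift_box [285.4, 219.6] 0.46 [0.4415 0.2187 0.0297]
```

View pics/top0.png

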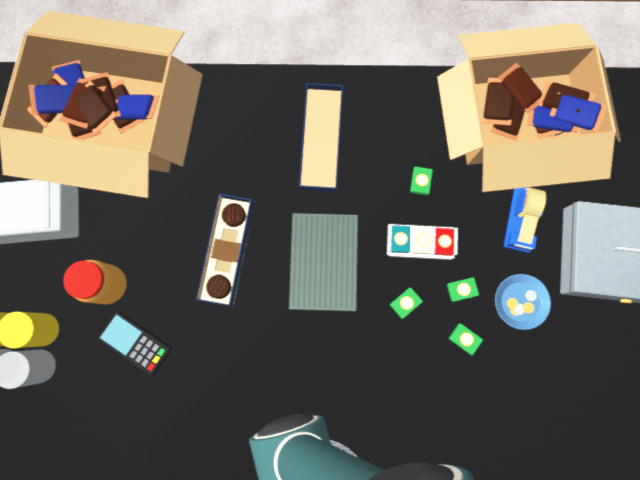

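View pics/scene0.png

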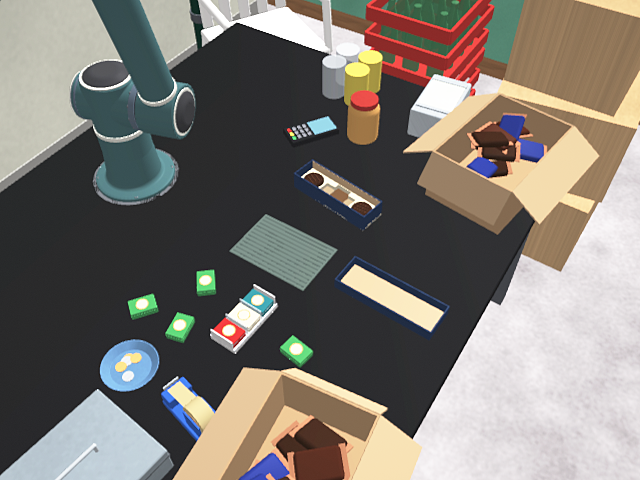

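The candidates shaped like tin_red in the top view are:
- the display tins: teal (401,239), cream (423,240) and red (445,241)
- green look-alikes at (422,180), (406,303), (463,289) and (466,339)

Only (445,241) is red with a cream and brass badge. I'll confirm that in a crop and measure.

```bash
cat > m.py <<'E'
from h import *
np.set_printoptions(precision=4,suppress=True)
out=[]
for n in ["top","scene"]:
    p=optics.grab_frame(n); C=cloud(p); im=p["frame"]
    hsv=cv2.cvtColor(im,cv2.COLOR_BGR2HSV)
    X,Y,Z=C[...,0],C[...,1],C[...,2]
    def rect(m,lab,z):
        m=cv2.morphologyEx(m.astype(np.uint8),cv2.MORPH_CLOSE,np.ones((3,3)))
        k,l,s,_=cv2.connectedComponentsWithStats(m); i=1+np.argmax(s[1:,4])
        rr,cc=np.nonzero(l==i); W=np.array([px2w(p,a,b,z)[:2] for a,b in zip(rr,cc)])
        (cx,cy),(w,h),a=cv2.minAreaRect((W*1000).astype(np.float32)); print(n,lab,"c",cx,cy,"wh",w,h,"ang",a,"zmed",np.median(Z[l==i]),"n",len(W))
    near=(X>.35)&(X<.75)
    red=((hsv[...,0]<8)|(hsv[...,0]>172))&(hsv[...,1]>150)&near&(Y<-.15)&(Y>-.4)&(Z<.06)
    rect(red,"red",.032)
    disp=(X>.46)&(X<.6)&(Y<-.15)&(Y>-.36)&(im.max(-1)>150)&(Z>.008)&(Z<.06)
    rect(disp,"disp all",.036)
    rect((hsv[...,0]>35)&(hsv[...,0]<95)&(hsv[...,1]>25)&(np.abs(Y)<.12)&(X>.35)&(X<.66)&(Z<.01),"mat",.003)
    bx=(X>.38)&(X<.68)&(Y>.12)&(Y<.32)&(Z<.08)
    rect(bx&(Z>.042),"box rim",.05)
    rect(bx&(hsv[...,2]>60)&(Z<.045),"insert",.022)
    c=(445,241) if n=="top" else (229,330)
    for nm,c,h in [("red",w2px(p,[.54,-.27,.03]),40),("box",w2px(p,[.52,.22,.03]),60)]:
        r0,c0=int(c[0]),int(c[1]); out.append(cv2.resize(im[r0-h:r0+h,c0-h:c0+h],(380,290),interpolation=cv2.INTER_CUBIC))
cv2.imwrite("pics/crops.png",np.vstack([np.hstack(out[:2]),np.hstack(out[2:])]))
E
python3 m.py
```

```text
top red c 546.4133911132812 -280.3104248046875 wh 38.065364837646484 58.62986755371094 ang 88.33467864990234 zmed 0.032204528145466066 n 296
top disp all c 544.6643676757812 -228.42694091796875 wh 153.6204376220703 72.15715026855469 ang 87.65447998046875 zmed 0.031265590062676776 n 2203
top mat c 501.7584228515625 -10.318267822265625 wh 153.21600341796875 221.86354064941406 ang 88.77955627441406 zmed 0.002920935384577672 n 6469
top box rim c 521.5510864257812 209.5091552734375 wh 75.59374237060547 240.0514678955078 ang 80.64523315429688 zmed 0.04860003542988596 n 604
top insert c 524.9857177734375 210.39183044433594 wh 87.59233093261719 249.03599548339844 ang 80.5744400024414 zmed 0.02332290484496806 n 4077
scene red c 549.4689331054688 -279.93292236328125 wh 41.582977294921875 67.05351257324219 ang 83.2187728881836 zmed 0.03145077147443839 n 311
scene disp all c 556.9835205078125 -235.45285034179688 wh 163.292236328125 81.4526138305664 ang 87.47203063964844 zmed 0.031655195763133345 n 2077
scene mat c 500.9471435546875 -8.506340026855469 wh 154.4966278076172 222.86917114257812 ang 89.10347747802734 zmed 0.0035244243175097958 n 4311
scene box rim c 522.8424682617188 203.18960571289062 wh 85.16278839111328 246.03659057617188 ang 80.54197692871094 zmed 0.047649708432984626 n 667
scene insert c 518.7416381835938 214.67071533203125 wh 117.75167846679688 270.234130859375 ang 80.48690032958984 zmed 0.02782186542908394 n 3003
```

View pics/crops.png

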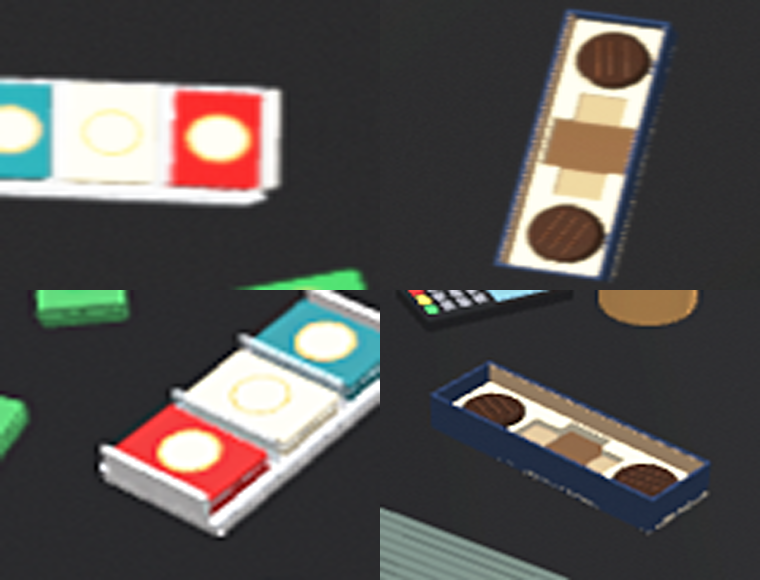

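The crop confirms it. The red tin with the cream/brass badge is in the outermost lane (far from the mat), at about (0.546, -0.281) and z 0.032. The box recess is empty. I'll work out a hover pose over it.

```bash
cat >> h.py <<'E'
def plan(X,yaw,cmd=None):
    """yaw: jaw (tool y) direction in world deg, mod 180"""
    s=sensors.observe(); R0=Ro.from_rotvec(s["eef_rot"]); x0=s["tool_pos"]
    best=None
    for k in (0,180):
        a=np.radians(yaw+k); y=np.array([np.cos(a),np.sin(a),0]); z=np.array([0,0,-1.]); x=np.cross(y,z)
        w=(R0.inv()*Ro.from_matrix(np.stack([x,y,z],1))).as_rotvec()
        if best is None or np.linalg.norm(w)<np.linalg.norm(best): best=w
    M=R0.as_matrix(); yw=np.degrees(np.arctan2(M[1,1],M[0,1]))
    print("t",round(s["time"],2),"tcp",x0.round(4),"jawyaw",round(yw,2),"tilt",(M[:2,2]).round(4),"q6",s["joint_pos"][5].round(2),"F",s["force"].round(1),"w",round(s["width"],3))
    print("  -> shift cm",(R0.inv().apply(np.array(X)-x0)*100).round(2),"rotvec",best.round(4),"deg",np.degrees(np.linalg.norm(best)).round(1))
E
python3 - <<'E'
from h import *
plan([.546,-.281,.20],-2)
E
```

```text
t 0.6 tcp [ 0.216  -0.6395  0.2577] jawyaw -71.33 tilt [-0. -0.] q6 -0.04 F [ 0.1 -0.3 -0.6] w 0.999
  -> shift cm [ 42.73 -23.4    5.77] rotvec [ 0.    0.   -1.21] deg 69.3
```

>>> carry_out:
  targets: "5 -2.8 0.7 0 0 -0.14; 10 -5.5 1.4 0 0 -0.28; 15 -8.3 2.1 0 0 -0.42; 20 -11 2.8 0 0 -0.56; 24 -13.2 3.4 0 0 -0.70; 28 -15.4 4 0 0 -0.84; 32 -17.6 4.5 0 0 -0.98; 36 -19.8 5.1 0 0 -1.1"
  grip: 1
  newtons: 20

```text
time: 1.4
tool_pos: [0.4855, -0.3454, 0.2087]
eef_rot: [2.37, 2.06, 0.0]
force: [0.9, -0.9, -0.4]
width: 1.001
```

Run:
```python
from h import *
plan([.546,-.281,.20],-2)
```

```text
t 1.4 tcp [ 0.4855 -0.3454  0.2087] jawyaw -8.01 tilt [ 0.0008 -0.0006] q6 -0.52 F [ 0.9 -0.9 -0.4] w 1.001
  -> shift cm [7.22 5.09 0.87] rotvec [ 0.0008  0.0005 -0.1049] deg 6.0
```

>>> carry_out:
  targets: "3.1 2.2 0.3 0 0 -0.06; 5 3.5 0.6 0 0 -0.09; 6.2 4.3 0.7 0 0 -0.11; 6.2 4.3 0.7 0 0 -0.11; 6.2 4.3 0.7 0 0 -0.11; 6.2 4.3 0.7 0 0 -0.11; 6.2 4.3 0.7 0 0 -0.11; 6.2 4.3 0.7 0 0 -0.11"

```text
time: 2.2
tool_pos: [0.5353, -0.2927, 0.2017]
eef_rot: [2.262, 2.18, -0.0]
force: [-0.0, -1.0, -0.2]
width: 1.003
```

Run:
```python
from h import *
np.set_printoptions(precision=4,suppress=True)
plan([.546,-.281,.20],-2)
p=optics.grab_frame("wrist"); cv2.imwrite("pics/w1.png",p["frame"])
im=p["frame"];hsv=cv2.cvtColor(im,cv2.COLOR_BGR2HSV); C=cloud(p); print(-np.array(p["R"]).T@p["t"])
m=(((hsv[...,0]<8)|(hsv[...,0]>172))&(hsv[...,1]>150)&(np.abs(C[...,2]-.032)<.006)).astype(np.uint8)
k,l,s,_=cv2.connectedComponentsWithStats(m);i=1+np.argmax(s[1:,4]); rr,cc=np.nonzero(l==i)
W=np.array([px2w(p,a,b,.032)[:2]*1000 for a,b in zip(rr,cc)],np.float32)
print(s[i],cv2.minAreaRect(W),np.median(C[...,2][l==i]))
plan([.546,-.281,.20],-2)
```

```text
t 2.2 tcp [ 0.5353 -0.2927  0.2017] jawyaw -2.1 tilt [ 0.0002 -0.0002] q6 -0.5 F [-0.  -1.  -0.2] w 1.003
  -> shift cm [1.21 1.03 0.17] rotvec [ 0.0002  0.0002 -0.0017] deg 0.1
[ 0.5387 -0.2224  0.3284]
[ 295  173   81   57 3109] ((547.823974609375, -277.390625), (41.17768859863281, 58.41272735595703), 86.51507568359375) 0.03142579076418548
t 2.25 tcp [ 0.5353 -0.2926  0.2016] jawyaw -2.09 tilt [ 0.0001 -0.0002] q6 -0.5 F [ 0.2  0.7 -0.6] w 0.999
  -> shift cm [1.2  1.02 0.16] rotvec [ 0.0001  0.0001 -0.0015] deg 0.1
```

View pics/w1.png

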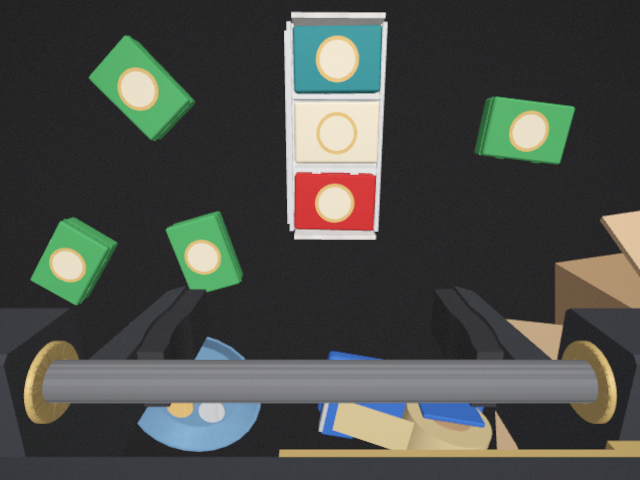

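The red tin's badge is at (335,203) in the wrist view, with teal and cream above it. The cameras agree on its centre to within about 2 mm: (0.547, -0.278).

Run:
```python
from h import *
plan([.547,-.278,.075],-2.5)
```

```text
t 2.25 tcp [ 0.5353 -0.2926  0.2016] jawyaw -2.09 tilt [ 0.0001 -0.0002] q6 -0.5 F [ 0.2  0.7 -0.6] w 0.999
  -> shift cm [ 1.5   1.11 12.66] rotvec [0.0001 0.0001 0.0072] deg 0.4
```

>>> carry_out:
  targets: "0.5 0.4 2 0 0 0; 1 0.8 5 0 0 0.007; 1.5 1.1 8 0 0 0.007; 1.5 1.1 10.5 0 0 0.007; 1.5 1.1 12 0 0 0.007; 1.5 1.1 12.6 0 0 0.007; 1.5 1.1 12.6 0 0 0.007; 1.5 1.1 12.6 0 0 0.007"

```text
time: 3.05
tool_pos: [0.5482, -0.2779, 0.0768]
eef_rot: [2.266, 2.173, 0.001]
force: [0.9, -0.3, 0.3]
width: 1.0
```

Run:
```python
from h import *
plan([.547,-.278,.0375],-2.5)
p=optics.grab_frame("wrist"); cv2.imwrite("pics/w2.png",p["frame"])
p=optics.grab_frame("scene"); cv2.imwrite("pics/s2.png",cv2.resize(p["frame"][260:400,150:350],(800,560)))
```

```text
t 3.05 tcp [ 0.5482 -0.2779  0.0768] jawyaw -2.42 tilt [ 0.0018 -0.001 ] q6 -0.47 F [ 0.9 -0.3  0.3] w 1.0
  -> shift cm [-0.01 -0.13  3.93] rotvec [0.0019 0.001  0.0014] deg 0.1
```

View pics/w2.png

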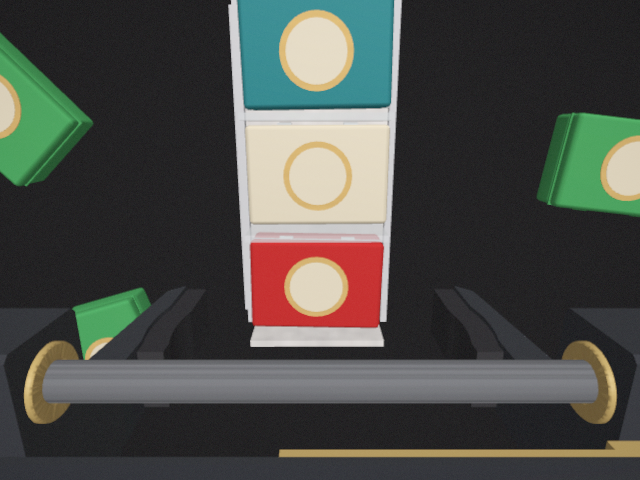

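View pics/s2.png

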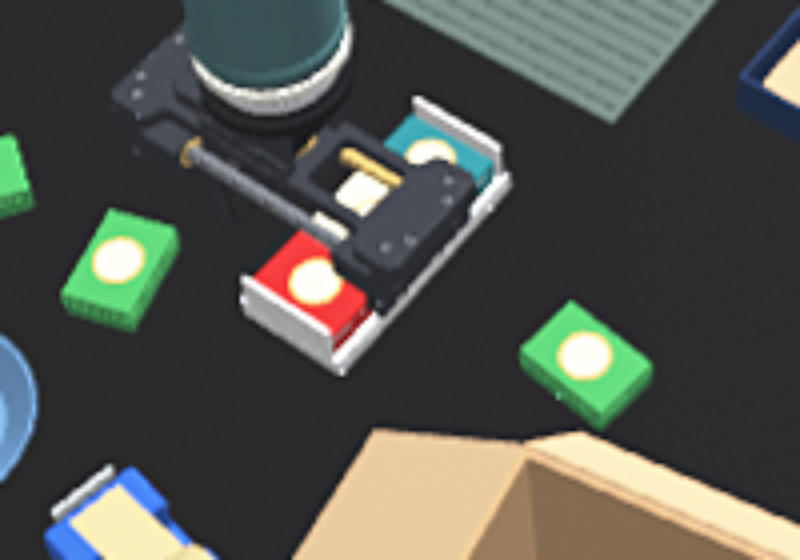

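Run:
```python
from h import *
p=optics.grab_frame("wrist")
im=p["frame"];hsv=cv2.cvtColor(im,cv2.COLOR_BGR2HSV)
print(px2w(p,287,317,.032), w2px(p,[.5482,-.2779,.032]), p["cx"])
for r,c in [(241,251),(241,382),(327,381),(327,252)]: print(px2w(p,r,c,.032))
```

```text
[ 0.54834768 -0.27844016  0.032     ] [285.90741764 316.62341769] 319.8319995243811
[ 0.52031551 -0.25548038  0.032     ]
[ 0.57786416 -0.25793242  0.032     ]
[ 0.57741426 -0.29984817  0.032     ]
[ 0.51710779 -0.29722258  0.032     ]
```

>>> carry_out:
  targets: "0 0 0.8 0 0 0; 0 0 1.6 0 0 0; 0 0 2.4 0 0 0; 0 0 3.1 0 0 0; 0 0 3.6 0 0 0; 0 0 3.8 0 0 0; 0 0 3.85 0 0 0; 0 0 3.85 0 0 0"

```text
time: 4.0
tool_pos: [0.5475, -0.2773, 0.0371]
eef_rot: [2.267, 2.174, 0.0]
force: [0.8, 0.0, -0.3]
width: 0.994
```

Run:
```python
from h import *
plan([.548,-.278,.0375],-2.5)
```

```text
t 4.0 tcp [ 0.5475 -0.2773  0.0371] jawyaw -2.41 tilt [ 0.0002 -0.0001] q6 -0.47 F [ 0.8  0.  -0.3] w 0.994
  -> shift cm [-0.07  0.05 -0.04] rotvec [0.0002 0.0001 0.0016] deg 0.1
```

>>> carry_out:
  targets: "0 0 0 0 0 0; 0 0 0 0 0 0; 0 0 0 0 0 0; 0 0 0 0 0 0; 0 0 0 0 0 0; 0 0 0 0 0 0; 0 0 0 0 0 0; 0 0 0 0 0 0"
  grip: -1
  newtons: 25

```text
time: 4.8
tool_pos: [0.5475, -0.2773, 0.0372]
eef_rot: [2.268, 2.174, 0.0]
force: [-0.9, 0.7, 2.2]
width: 0.68
```

>>> carry_out:
  targets: "0 0 -0.5 0 0 0; 0 0 -1.5 0 0 0; 0 0 -3 0 0 0; 0 0 -5 0 0 0; 0 0 -7 0 0 0; 0 0 -8.4 0 0 0; 0 0 -9 0 0 0; 0 0 -9 0 0 0"

```text
time: 5.6
tool_pos: [0.5481, -0.2776, 0.1286]
eef_rot: [2.266, 2.173, 0.001]
force: [0.3, 0.1, -0.5]
width: 0.678
```

Run:
```python
from h import *
plan([.502,-.009,.127],-2.5)
p=optics.grab_frame("scene"); a=cv2.resize(p["frame"][240:400,150:350],(400,320))
p=optics.grab_frame("wrist"); cv2.imwrite("pics/l1.png",np.hstack([a,cv2.resize(p["frame"],(400,320))]))
```

```text
t 5.6 tcp [ 0.5481 -0.2776  0.1286] jawyaw -2.41 tilt [ 0.0023 -0.0013] q6 -0.47 F [ 0.3  0.1 -0.5] w 0.678
  -> shift cm [26.64 -5.74  0.11] rotvec [0.0024 0.0012 0.0016] deg 0.2
```

View pics/l1.png

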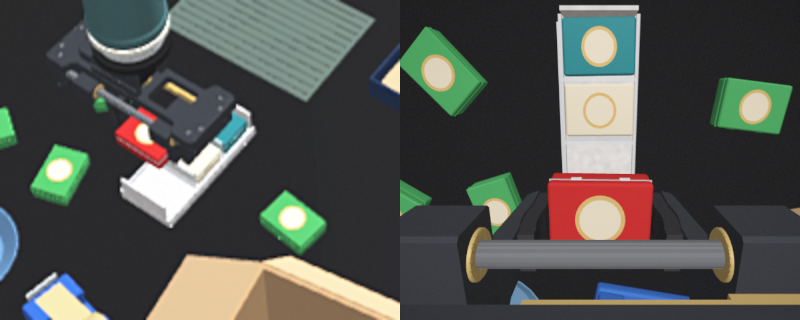

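The tin is held level and the other two tins are undisturbed. Next I'll carry it to the mat centre, turning it so that the later regrasp already matches the box.

>>> carry_out:
  targets: "2 -0.4 0 0 0 -0.06; 6 -1.3 0 0 0 -0.18; 10.5 -2.3 0 0 0 -0.31; 15 -3.2 0 0 0 -0.44; 19 -4.1 0 0 0 -0.57; 22.5 -4.8 0 0 0 -0.7; 25 -5.4 0 0 0 -0.83; 26.6 -5.7 0 0 0 -0.95"

```text
time: 6.5
tool_pos: [0.4998, -0.007, 0.1255]
eef_rot: [-1.011, -2.971, 0.001]
force: [0.2, -0.5, -0.0]
width: 0.674
```

>>> carry_out:
  targets: "0 0 0 0 0 -0.13; 0 0 0 0 0 -0.25; 0 0 0 0 0 -0.36; 0 0 0 0 0 -0.45; 0 0 0 0 0 -0.5; 0 0 0 0 0 -0.5; 0 0 0 0 0 -0.5; 0 0 0 0 0 -0.5"

```text
time: 7.3
tool_pos: [0.5012, -0.009, 0.1265]
eef_rot: [-0.257, -3.13, -0.0]
force: [-0.4, 0.1, -0.1]
width: 0.677
```

Run:
```python
from h import *
plan([.502,-.009,.032],80.6)
p=optics.grab_frame("top"); a=cv2.resize(p["frame"][190:330,250:390],(400,400))
p=optics.grab_frame("scene"); b=cv2.resize(p["frame"][180:320,220:360],(400,400)); cv2.imwrite("pics/l2.png",np.hstack([a,b]))
```

```text
t 7.3 tcp [ 0.5012 -0.009   0.1265] jawyaw 80.62 tilt [-0.001   0.0001] q6 -1.47 F [-0.4  0.1 -0.1] w 0.677
  -> shift cm [-0.09  0.01  9.45] rotvec [-0.0001 -0.001   0.0004] deg 0.1
```

View pics/l2.png

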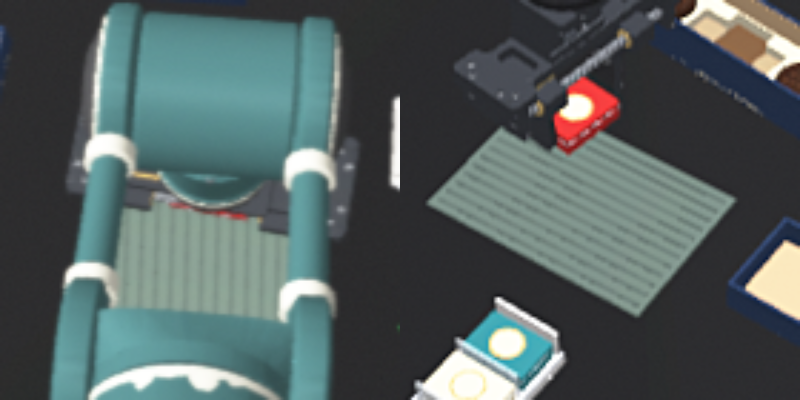

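>>> carry_out:
  targets: "0 0 1 0 0 0; 0 0 3 0 0 0; 0 0 5 0 0 0; 0 0 7 0 0 0; 0 0 8.4 0 0 0; 0 0 9.1 0 0 0; 0 0 9.4 0 0 0; 0 0 9.5 0 0 0"

```text
time: 8.2
tool_pos: [0.5019, -0.0091, 0.032]
eef_rot: [0.255, 3.131, 0.0]
force: [0.2, -0.4, -0.9]
width: 0.68
```

>>> carry_out:
  targets: "0 0 0.04 0 0 0; 0 0 0.08 0 0 0; 0 0 0.12 0 0 0; 0 0 0.16 0 0 0; 0 0 0.2 0 0 0; 0 0 0.24 0 0 0; 0 0 0.28 0 0 0; 0 0 0.28 0 0 0"

```text
time: 9.0
tool_pos: [0.5015, -0.009, 0.0291]
eef_rot: [-0.255, -3.131, -0.0]
force: [0.4, -0.8, -0.8]
width: 0.678
```

Run:
```python
from h import *
plan([.502,-.009,.028],80.6)
```

```text
t 9.0 tcp [ 0.5015 -0.009   0.0291] jawyaw 80.67 tilt [-0.0002  0.    ] q6 -1.48 F [ 0.4 -0.8 -0.8] w 0.678
  -> shift cm [-0.05  0.01  0.11] rotvec [-0.     -0.0002  0.0012] deg 0.1
```

>>> carry_out:
  targets: "0 0 0.03 0 0 0; 0 0 0.06 0 0 0; 0 0 0.09 0 0 0; 0 0 0.12 0 0 0; 0 0 0.14 0 0 0; 0 0 0.14 0 0 0; 0 0 0.14 0 0 0; 0 0 0.14 0 0 0"

```text
time: 9.8
tool_pos: [0.5016, -0.009, 0.0282]
eef_rot: [0.255, 3.131, 0.0]
force: [-2.8, -0.1, 4.6]
width: 0.68
```

There's contact with the mat at 4.6 N, so I'll release.

>>> carry_out:
  targets: "0 0 0 0 0 0; 0 0 0 0 0 0; 0 0 0 0 0 0; 0 0 0 0 0 0; 0 0 0 0 0 0; 0 0 0 0 0 0; 0 0 0 0 0 0; 0 0 0 0 0 0"
  grip: 0.9

```text
time: 10.6
tool_pos: [0.5016, -0.009, 0.0278]
eef_rot: [-0.255, -3.131, -0.0]
force: [-0.9, -0.8, -0.4]
width: 0.951
```

>>> carry_out:
  targets: "0 0 -0.5 0 0 0; 0 0 -2 0 0 0; 0 0 -4 0 0 0; 0 0 -6 0 0 0; 0 0 -8 0 0 0; 0 0 -9 0 0 0.06; 0 0 -10 0 0 0.18; 0 0 -10 0 0 0.31"

```text
time: 11.4
tool_pos: [0.5029, -0.0091, 0.13]
eef_rot: [0.743, 3.049, 0.001]
force: [-0.2, -0.2, 0.4]
width: 0.95
```

Run:
```python
from h import *
plan([.502,-.009,.1],-9.4)
p=optics.grab_frame("scene"); b=cv2.resize(p["frame"][180:320,220:360],(400,400))
p=optics.grab_frame("wrist"); cv2.imwrite("pics/l3.png",np.hstack([b,cv2.resize(p["frame"],(400,400))]))
```

```text
t 11.4 tcp [ 0.5029 -0.0091  0.13  ] jawyaw 62.62 tilt [ 0.0037 -0.0002] q6 -1.16 F [-0.2 -0.2  0.4] w 0.95
  -> shift cm [ 0.1  -0.04  3.  ] rotvec [0.0035 0.002  1.257 ] deg 72.0
```

View pics/l3.png

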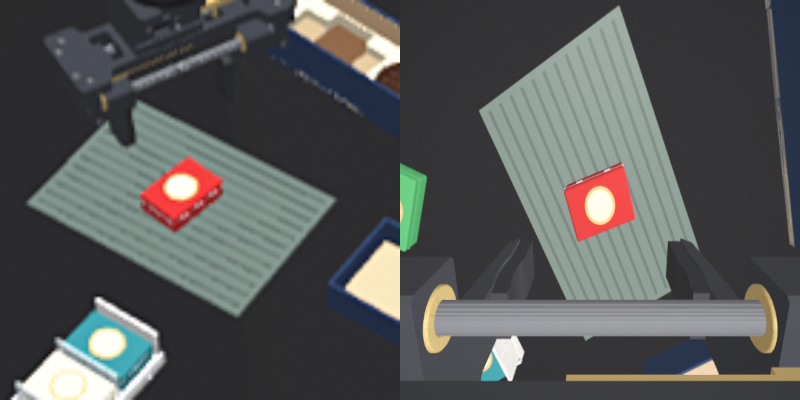

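The tin lies flat on the mat, lid up. I'll turn 90° and regrasp.

>>> carry_out:
  targets: "0 0 0 0 0 0.14; 0 0 0 0 0 0.28; 0 0 0 0 0 0.42; 0 0 0 0 0 0.56; 0 0 0 0 0 0.7; 0 0 0 0 0 0.84; 0 0 0 0 0 0.98; 0 0 0 0 0 1.1"
  grip: 1

```text
time: 12.3
tool_pos: [0.5012, -0.009, 0.1275]
eef_rot: [-2.225, -2.217, 0.001]
force: [-0.3, -0.1, -0.2]
width: 1.002
```

>>> carry_out:
  targets: "0 0 0 0 0 0.1; 0 0 0 0 0 0.16; 0 0 0 0 0 0.16; 0 0 0 0 0 0.16; 0 0 0 0 0 0.16; 0 0 0 0 0 0.16; 0 0 0 0 0 0.16; 0 0 0 0 0 0.16"

```text
time: 13.1
tool_pos: [0.5016, -0.009, 0.1278]
eef_rot: [-2.393, -2.035, 0.0]
force: [0.3, -0.7, 0.0]
width: 1.002
```

```bash
cat > red.py <<'E'
from h import *
def red(p,z,tol=.008):
    im=p["frame"];hsv=cv2.cvtColor(im,cv2.COLOR_BGR2HSV); C=cloud(p)
    m=(((hsv[...,0]<8)|(hsv[...,0]>172))&(hsv[...,1]>140)&(np.abs(C[...,2]-z)<tol)).astype(np.uint8)
    k,l,s,_=cv2.connectedComponentsWithStats(m);i=1+np.argmax(s[1:,4])
    c=max(cv2.findContours((l==i).astype(np.uint8),0,2)[0],key=len)[:,0]
    W=np.array([px2w(p,b,a,z)[:2]*1000 for a,b in c],np.float32)
    return s[i],cv2.minAreaRect(W)
E
python3 - <<'E'
from red import *
plan([.502,-.009,.1],-9.4)
p=optics.grab_frame("wrist"); cv2.imwrite("pics/w4.png",p["frame"]); print(red(p,.023,.003)); 
s=optics.grab_frame("scene"); print(red(s,.023,.004))
E
```

```text
t 13.1 tcp [ 0.5016 -0.009   0.1278] jawyaw -9.26 tilt [-0.  0.] q6 0.09 F [ 0.3 -0.7  0. ] w 1.002
  -> shift cm [0.01 0.04 2.78] rotvec [-0.      0.      0.0025] deg 0.1
(array([ 287,  197,   72,   96, 4707], dtype=int32), ((503.9808349609375, -8.114959716796875), (59.149139404296875, 41.14814758300781), 79.92866516113281))
(array([270, 236,  27,  22, 197], dtype=int32), ((503.837890625, -11.612060546875), (58.64923858642578, 42.56681823730469), 79.79389190673828))
```

View pics/w4.png

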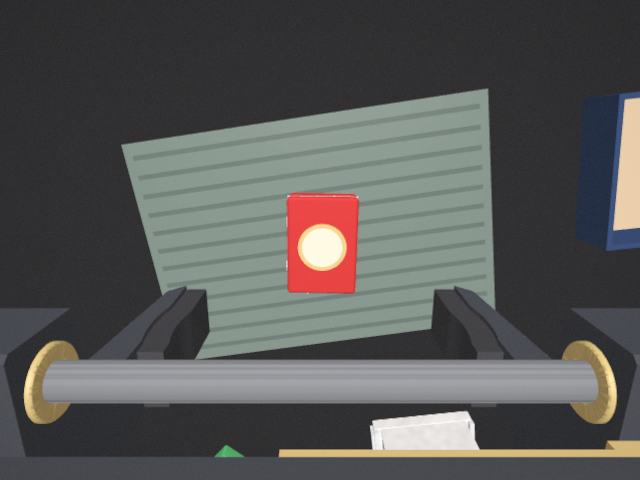

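>>> carry_out:
  targets: "0 0.1 1 0 0 0.006; 0 0.2 3 0 0 0.006; 0 0.2 5 0 0 0.006; 0 0.2 7 0 0 0.006; 0 0.2 8.6 0 0 0.006; 0 0.2 9.5 0 0 0.006; 0 0.2 9.9 0 0 0.006; 0 0.2 10 0 0 0.006"

```text
time: 14.0
tool_pos: [0.5034, -0.0093, 0.0274]
eef_rot: [-2.4, -2.027, 0.001]
force: [0.2, -0.1, -0.2]
width: 1.002
```

>>> carry_out:
  targets: "0 0 0 0 0 0; 0 0 0 0 0 0; 0 0 0 0 0 0; 0 0 0 0 0 0; 0 0 0 0 0 0; 0 0 0 0 0 0; 0 0 0 0 0 0; 0 0 0 0 0 0"

```text
time: 14.8
tool_pos: [0.5035, -0.0093, 0.0278]
eef_rot: [-2.4, -2.027, 0.0]
force: [0.1, -0.0, -0.7]
width: 1.002
```

>>> carry_out:
  targets: "0 0 0 0 0 0; 0 0 0 0 0 0; 0 0 0 0 0 0; 0 0 0 0 0 0; 0 0 0 0 0 0; 0 0 0 0 0 0; 0 0 0 0 0 0; 0 0 0 0 0 0"
  grip: -1
  newtons: 25

```text
time: 15.6
tool_pos: [0.5035, -0.0093, 0.0278]
eef_rot: [-2.4, -2.027, -0.0]
force: [0.7, -0.3, -0.3]
width: 0.477
```

>>> carry_out:
  targets: "0 0 -0.5 0 0 0; 0 0 -2 0 0 0; 0 0 -4 0 0 0; 0 0 -6 0 0 0; 0 0 -8 0 0 0; 0 0 -9.5 0 0 0; 0 0 -10 0 0 0; 0 0 -10 0 0 0"

```text
time: 16.4
tool_pos: [0.5042, -0.0094, 0.1287]
eef_rot: [2.399, 2.026, 0.002]
force: [-0.4, -0.6, -1.8]
width: 0.473
```

Run:
```python
from red import *
plan([.522,.2095,.127],-9.4)
p=optics.grab_frame("wrist"); cv2.imwrite("pics/w5.png",p["frame"])
C=cloud(p);
```

```text
t 16.4 tcp [ 0.5042 -0.0094  0.1287] jawyaw -9.62 tilt [ 0.002  -0.0001] q6 0.1 F [-0.4 -0.6 -1.8] w 0.473
  -> shift cm [21.88 -1.9   0.17] rotvec [ 0.0019 -0.0002 -0.0039] deg 0.2
```

View pics/w5.png

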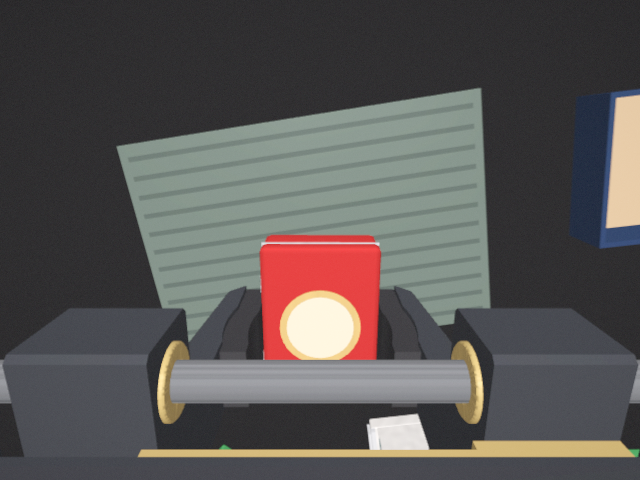

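The regrasp by the long sides is good and the tin is level. I'll go partway so the wrist camera can see the recess.

>>> carry_out:
  targets: "1 -0.1 0 0 0 0; 3 -0.3 -0.5 0 0 0; 5.5 -0.5 -1.2 0 0 0; 8 -0.7 -2 0 0 0; 10 -0.8 -2.6 0 0 0; 11.5 -1 -3 0 0 0; 12 -1 -3 0 0 0; 12 -1 -3 0 0 0"

```text
time: 17.25
tool_pos: [0.5133, 0.1112, 0.157]
eef_rot: [-2.398, -2.029, 0.002]
force: [0.3, -0.1, -1.0]
width: 0.472
```

Run:
```python
from red import *
np.set_printoptions(precision=4,suppress=True)
plan([.522,.2095,.16],-9.4)
p=optics.grab_frame("wrist"); cv2.imwrite("pics/w6.png",p["frame"]); np.save("w6d.npy",p["range_z"])
for n,X in [("recess",[.522,.2095,.008]),]: print(w2px(p,X))
q=optics.grab_frame("top"); cv2.imwrite("pics/t6.png",cv2.resize(q["frame"][180:320,180:320],(560,560)))
```

```text
t 17.25 tcp [0.5133 0.1112 0.157 ] jawyaw -9.55 tilt [-0.0012 -0.0004] q6 0.33 F [ 0.3 -0.1 -1. ] w 0.472
  -> shift cm [ 9.84 -0.78 -0.3 ] rotvec [-0.0011  0.0005 -0.0026] deg 0.2
[ 79.08   306.1163]
```

View pics/w6.png

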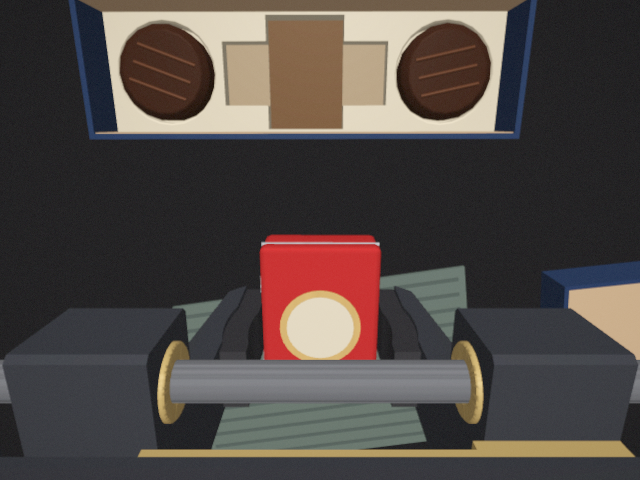

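View pics/t6.png

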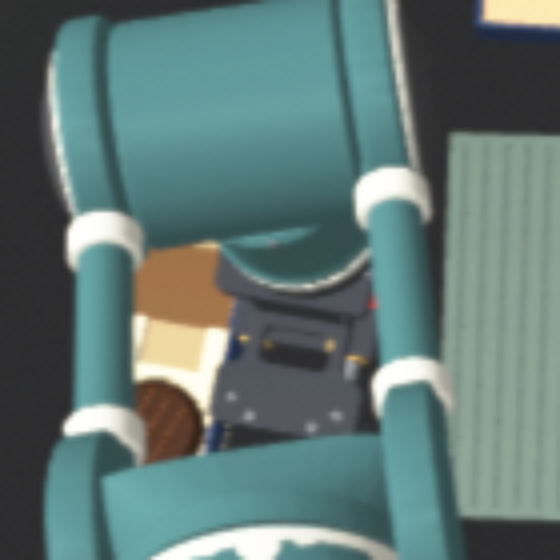

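Run:
```python
from red import *
np.set_printoptions(precision=4,suppress=True)
p=optics.grab_frame("wrist"); im=p["frame"]; C=cloud(p)
print("cam",-np.array(p["R"]).T@p["t"])
for r in (40,72,110): 
    g=im[r-3:r+4].astype(float).mean(0); d=np.abs(np.diff(g,axis=0)).sum(1); print(r,[(c,int(d[c])) for c in range(200,400) if d[c]>25])
for c in (245,300,315,365):
    g=im[:,c-3:c+4].astype(float).mean(1); d=np.abs(np.diff(g,axis=0)).sum(1); print(c,[(r,int(d[r])) for r in range(0,145) if d[r]>25])
for r,c in [(60,306),(72,245),(72,365),(132,306),(110,240),(325,320)]: print(r,c,C[r,c])
crop=cv2.resize(im[0:145,200:410],None,fx=3.8,fy=3.8,interpolation=cv2.INTER_CUBIC); cv2.imwrite("pics/w6c.png",crop)
```

```text
cam [0.5259 0.1796 0.2836]
40 [(200, 65), (201, 54), (202, 43), (203, 30), (204, 26), (220, 88), (221, 102), (264, 38), (265, 40), (267, 36), (342, 49), (343, 59), (386, 41), (387, 145), (388, 38)]
72 [(213, 345), (214, 139), (215, 46), (222, 123), (223, 150), (226, 78), (227, 50), (268, 96), (269, 65), (341, 117), (342, 60), (383, 76), (384, 45), (385, 91), (386, 156), (387, 39), (393, 31), (394, 27), (395, 182), (396, 315)]
110 [(200, 59), (201, 73), (202, 61), (267, 141), (268, 124), (270, 28), (341, 100), (342, 188), (343, 43)]
245 [(7, 36), (8, 178), (9, 144), (37, 35), (38, 190), (39, 69), (41, 55), (42, 94), (102, 63), (103, 73), (129, 117), (130, 123), (131, 136), (136, 78), (137, 25)]
300 [(7, 83), (8, 183), (9, 99), (10, 26), (11, 137), (12, 136), (125, 76), (126, 172), (127, 85), (128, 41), (129, 79), (130, 126), (131, 140), (135, 25), (136, 108)]
315 [(7, 84), (8, 182), (9, 97), (10, 29), (11, 147), (12, 125), (17, 25), (125, 109), (126, 175), (127, 49), (128, 42), (129, 77), (130, 127), (131, 143), (136, 104)]
365 [(7, 129), (8, 182), (9, 48), (37, 84), (38, 197), (41, 66), (42, 72), (101, 26), (102, 75), (103, 45), (128, 41), (129, 91), (130, 185), (131, 72), (135, 32), (136, 88)]
60 306 [0.5238 0.2194 0.0083]
72 245 [0.4851 0.2186 0.0106]
72 365 [0.559  0.2062 0.0102]
132 306 [0.5177 0.177  0.0495]
110 240 [0.479  0.1963 0.0217]
325 320 [0.5146 0.1119 0.1526]
```

View pics/w6c.png

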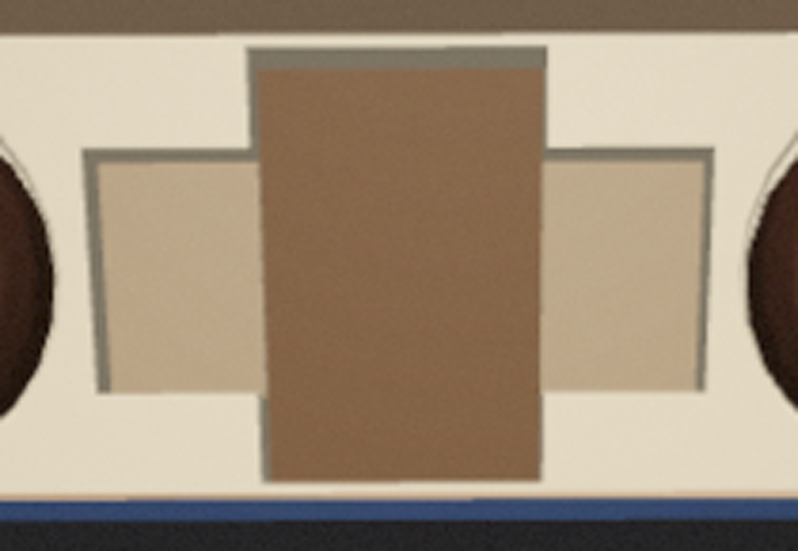

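Run:
```python
from red import *
np.set_printoptions(precision=2,suppress=True)
p=optics.grab_frame("wrist"); C=cloud(p)
def f(L,z): 
    W=np.array([px2w(p,r,c,z)[:2] for c,r in L])*1000; print(W.tolist() and W, "mean",W.mean(0)); 
    d=[np.linalg.norm(W[i]-W[(i+1)%4]) for i in range(4)]; print("sides",np.round(d,1), "ang", [round(float(np.degrees(np.arctan2(*(W[(i+1)%4]-W[i])[::-1]))),2) for i in range(4)])
f([(265.3,12.4),(343.7,12.1),(342.4,126.6),(268.9,126.6)],.022)
f([(222.1,39.2),(387.9,38.9),(385.3,102.9),(225.8,103.2)],.022)
s=sensors.observe(); z=s["tool_pos"][2]-.0048
print("tcp",s["tool_pos"]*1000)
# badge ellipse
im=p["frame"]; hsv=cv2.cvtColor(im,cv2.COLOR_BGR2HSV)
f([(263,250),(379,250),(376,358),(266,358)],z)
print("badge",px2w(p,327.5,320,z)*1000)
```

```text
[[505.39 246.15]
 [550.05 238.74]
 [539.63 175.94]
 [494.69 183.55]] mean [522.44 211.1 ]
sides [45.3 63.7 45.6 63.5] ang [-9.42, -99.42, 170.39, 80.3]
[[477.52 236.56]
 [573.49 220.47]
 [567.58 185.34]
 [471.49 201.44]] mean [522.52 210.96]
sides [97.3 35.6 97.4 35.6] ang [-9.52, -99.54, 170.49, 80.25]
tcp [513.35 109.89 157.21]
[[500.26 142.42]
 [538.95 135.87]
 [532.58  94.97]
 [492.88 101.7 ]] mean [516.17 118.74]
sides [39.2 41.4 40.3 41.4] ang [-9.61, -98.85, 170.39, 79.72]
badge [514.43 110.58 152.41]
```

The wrist view gives a recess of 45.5 x 63.6 mm centred at (522.5, 211.0), yaw -9.45°, which fits the stated 46 x 64. Correcting for the badge-to-TCP bias puts the TCP target at (521.5, 210.3). The top camera's rim fit gave (521.6, 209.5), which agrees.

Run:
```python
from h import *
plan([.5215,.2103,.100],-9.45)
```

```text
t 17.45 tcp [0.5133 0.1099 0.1572] jawyaw -9.67 tilt [-0.0011 -0.0004] q6 0.33 F [ 1.2  0.7 -1.4] w 0.472
  -> shift cm [10.04 -0.88  5.72] rotvec [-0.001   0.0006 -0.0038] deg 0.2
```

>>> carry_out:
  targets: "1 -0.1 0 0 0 0; 3 -0.3 0 0 0 0; 5.5 -0.5 0.5 0 0 -0.003; 7.5 -0.7 1.5 0 0 -0.003; 9 -0.8 3 0 0 -0.003; 10 -0.9 4.5 0 0 -0.003; 10 -0.9 5.5 0 0 -0.003; 10 -0.9 5.7 0 0 -0.003"

```text
time: 18.25
tool_pos: [0.5199, 0.2099, 0.0982]
eef_rot: [-2.396, -2.03, 0.007]
force: [-0.8, 0.6, -0.9]
width: 0.476
```

>>> carry_out:
  targets: "0 0 0 0 0 0; 0 0 0 0 0 0; 0 0 0 0 0 0; 0 0 0 0 0 0; 0 0 0 0 0 0; 0 0 0 0 0 0; 0 0 0 0 0 0; 0 0 0 0 0 0"

```text
time: 19.05
tool_pos: [0.5216, 0.2107, 0.1008]
eef_rot: [2.397, 2.031, 0.0]
force: [-0.5, 0.1, 0.6]
width: 0.477
```

Run:
```python
from h import *
plan([.5215,.2103,.060],-9.45)
p=optics.grab_frame("wrist"); cv2.imwrite("pics/w7.png",p["frame"])
p=optics.grab_frame("scene"); cv2.imwrite("pics/s7.png",cv2.resize(p["frame"][120:250,270:410],(700,600),interpolation=cv2.INTER_CUBIC))
```

```text
t 19.05 tcp [0.5216 0.2107 0.1008] jawyaw -9.45 tilt [0. 0.] q6 0.5 F [-0.5  0.1  0.6] w 0.477
  -> shift cm [-0.05 -0.    4.08] rotvec [ 0. -0.  0.] deg 0.0
```

View pics/w7.png

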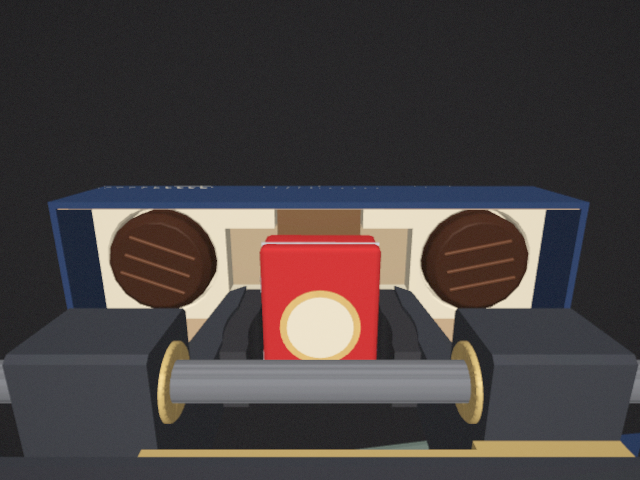

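View pics/s7.png

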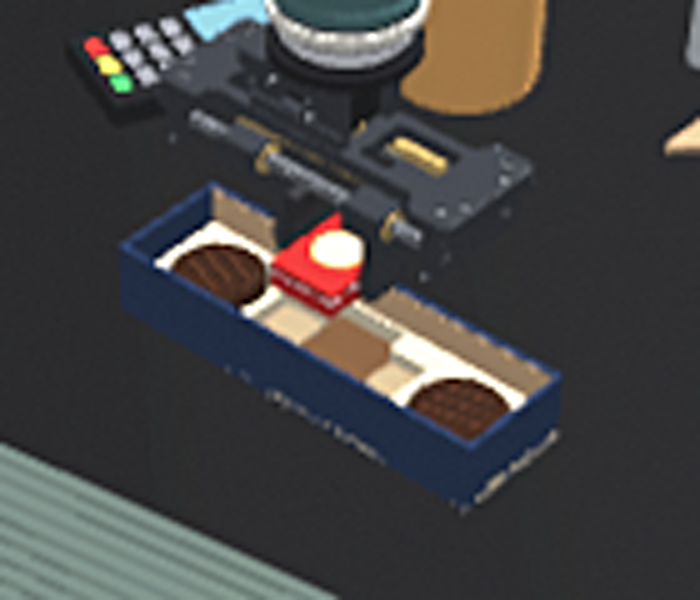

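In the wrist view the tin's midline (col 320) lines up with the recess (276–362, mid 319) and the notches (mid 320.5). I'll descend to just above the insert.

>>> carry_out:
  targets: "0 0 0.5 0 0 0; 0 0 1.5 0 0 0; 0 0 2.5 0 0 0; 0 0 3.5 0 0 0; 0 0 4.4 0 0 0; 0 0 5 0 0 0; 0 0 5.2 0 0 0; 0 0 5.2 0 0 0"

```text
time: 19.95
tool_pos: [0.5214, 0.2107, 0.0483]
eef_rot: [-2.397, -2.031, 0.001]
force: [-1.0, 0.8, 0.1]
width: 0.475
```

Run:
```python
from h import *
plan([.5215,.2103,.040],-9.45)
p=optics.grab_frame("wrist"); cv2.imwrite("pics/w8.png",p["frame"])
```

```text
t 19.95 tcp [0.5214 0.2107 0.0483] jawyaw -9.45 tilt [-0.0007 -0.0002] q6 0.5 F [-1.   0.8  0.1] w 0.475
  -> shift cm [-0.04  0.02  0.83] rotvec [-0.0007  0.0004 -0.0001] deg 0.0
```

View pics/w8.png

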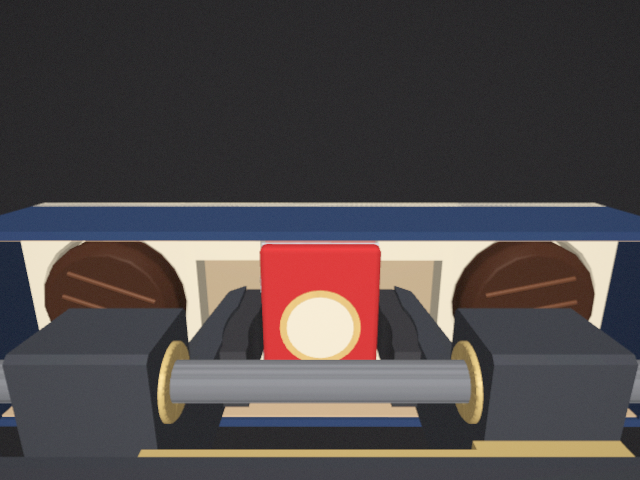

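>>> carry_out:
  targets: "-0.02 0 0.1 0 0 0; -0.04 0 0.2 0 0 0; -0.04 0 0.3 0 0 0; -0.04 0 0.4 0 0 0; -0.04 0 0.5 0 0 0; -0.04 0 0.6 0 0 0; -0.04 0 0.7 0 0 0; -0.04 0 0.8 0 0 0"

```text
time: 20.8
tool_pos: [0.5215, 0.2103, 0.0406]
eef_rot: [-2.397, -2.031, 0.0]
force: [-0.3, 0.5, -0.6]
width: 0.474
```

Free entry with no force. Seated height should be TCP ≈ 0.0328.

>>> carry_out:
  targets: "0 0 0.1 0 0 0; 0 0 0.2 0 0 0; 0 0 0.3 0 0 0; 0 0 0.4 0 0 0; 0 0 0.5 0 0 0; 0 0 0.6 0 0 0; 0 0 0.68 0 0 0; 0 0 0.7 0 0 0"

```text
time: 21.6
tool_pos: [0.5215, 0.2103, 0.0337]
eef_rot: [-2.397, -2.031, 0.0]
force: [-0.2, -0.3, -0.9]
width: 0.471
```

>>> carry_out:
  targets: "0 0 0.02 0 0 0; 0 0 0.04 0 0 0; 0 0 0.06 0 0 0; 0 0 0.08 0 0 0; 0 0 0.1 0 0 0; 0 0 0.1 0 0 0; 0 0 0.1 0 0 0; 0 0 0.1 0 0 0"

```text
time: 22.4
tool_pos: [0.5215, 0.2103, 0.0328]
eef_rot: [-2.397, -2.031, -0.0]
force: [-0.1, -0.1, -1.2]
width: 0.477
```

>>> carry_out:
  targets: "0 0 0.02 0 0 0; 0 0 0.04 0 0 0; 0 0 0.06 0 0 0; 0 0 0.06 0 0 0; 0 0 0.06 0 0 0; 0 0 0.06 0 0 0; 0 0 0.06 0 0 0; 0 0 0.06 0 0 0"

```text
time: 23.2
tool_pos: [0.5216, 0.2104, 0.0328]
eef_rot: [-2.397, -2.031, -0.0]
force: [-1.4, -1.5, 5.5]
width: 0.474
```

Contact at 5.5 N at the expected seated height. I'll open to only about 54 mm, because the notch limits finger travel.

>>> carry_out:
  targets: "0 0 0 0 0 0; 0 0 0 0 0 0; 0 0 0 0 0 0; 0 0 0 0 0 0; 0 0 0 0 0 0; 0 0 0 0 0 0; 0 0 0 0 0 0; 0 0 0 0 0 0"
  grip: 0.2

```text
time: 24.0
tool_pos: [0.5215, 0.2104, 0.0322]
eef_rot: [-2.397, -2.031, 0.0]
force: [0.2, 0.4, 0.5]
width: 0.598
```

>>> carry_out:
  targets: "0 0 -0.2 0 0 0; 0 0 -0.8 0 0 0; 0 0 -2 0 0 0; 0 0 -4 0 0 0; 0 0 -6.5 0 0 0; 0 0 -9 0 0 0; 0 0 -11 0 0 0; 0 0 -12 0 0 0"

```text
time: 24.8
tool_pos: [0.5231, 0.2109, 0.1557]
eef_rot: [2.396, 2.03, 0.007]
force: [0.2, 0.1, -0.2]
width: 0.6
```

>>> carry_out:
  targets: "-2 0 -1 0 0 0; -5 0 -1 0 0 0; -8 0 -1 0 0 0; -10 0 -1 0 0 0; -11 0 -1 0 0 0; -11 0 -1 0 0 0; -11 0 -1 0 0 0; -11 0 -1 0 0 0"

```text
time: 25.6
tool_pos: [0.5037, 0.1026, 0.1622]
eef_rot: [-2.396, -2.031, -0.001]
force: [0.6, 0.3, 0.9]
width: 0.604
```

Run:
```python
from red import *
plan([.5215,.2103,.040],-9.45)
p=optics.grab_frame("wrist"); print(red(p,.028,.004)); C=cloud(p)
im=p["frame"];hsv=cv2.cvtColor(im,cv2.COLOR_BGR2HSV)
m=(((hsv[...,0]<8)|(hsv[...,0]>172))&(hsv[...,1]>140)&(C[...,1]>.15)&(C[...,2]>.024)&(C[...,2]<.05))
P=C[m]; A=np.c_[P[:,:2],np.ones(len(P))]; c=np.linalg.lstsq(A,P[:,2],rcond=None)[0]; print("plane slopes",c[:2],"z",np.median(P[:,2]),len(P))
s=optics.grab_frame("scene"); t=optics.grab_frame("top")
cv2.imwrite("pics/w9.png",im); cv2.imwrite("pics/s9.png",s["frame"]); 
a=cv2.resize(t["frame"][180:320,180:320],(400,400)); b=cv2.resize(s["frame"][130:250,280:400],(400,400)); cv2.imwrite("pics/f9.png",np.hstack([a,b]))
```

```text
t 25.6 tcp [0.5037 0.1026 0.1622] jawyaw -9.42 tilt [0.0002 0.0004] q6 0.32 F [0.6 0.3 0.9] w 0.604
  -> shift cm [ 1.091e+01 -1.000e-02  1.223e+01] rotvec [ 0.0001 -0.0004  0.0006] deg 0.0
(array([ 284,    1,   72,  110, 5524], dtype=int32), ((522.4887084960938, 210.070068359375), (59.413597106933594, 41.40266799926758), 80.62598419189453))
plane slopes [-8.43784554e-04  8.62693933e-05] z 0.027408803642194838 5647
```

View pics/w9.png

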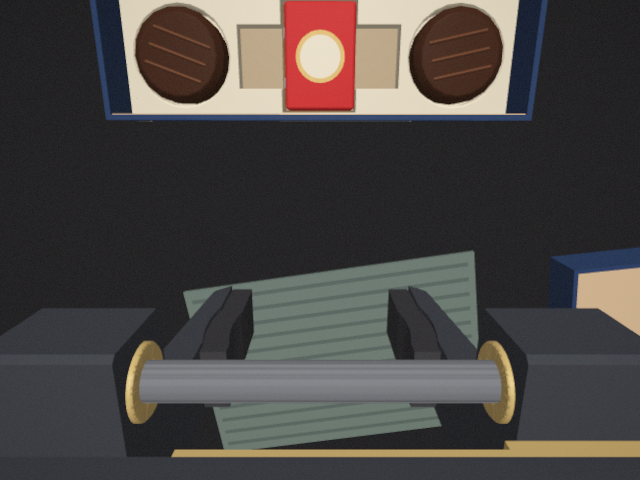

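View pics/f9.png

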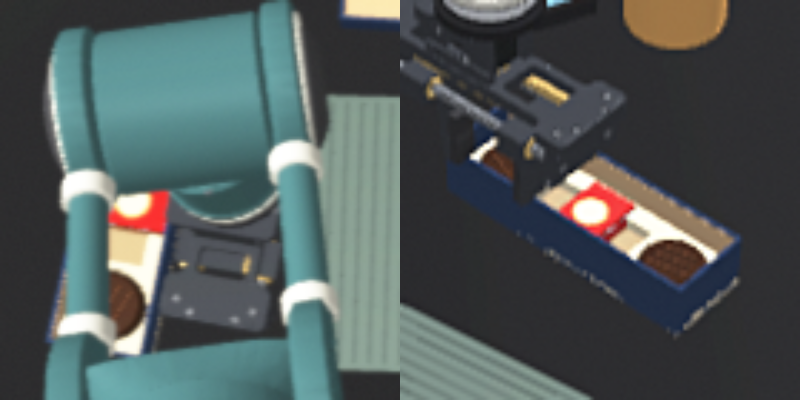

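View pics/s9.png

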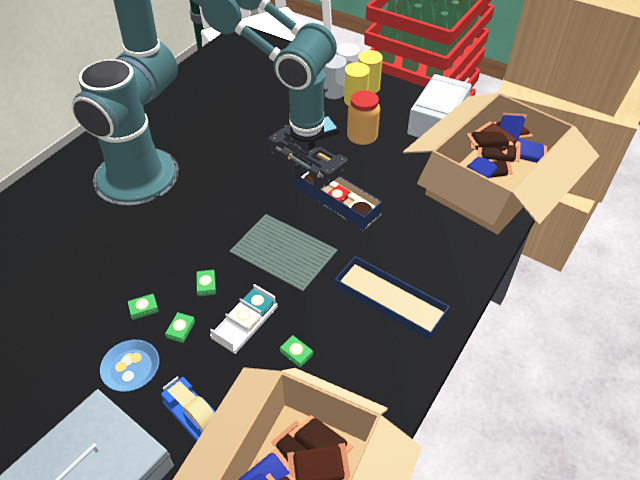

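The tin is seated at (320,55) in the wrist view. Its top is at 27.4 mm (28 expected), it is level to under 0.1°, and nothing else has moved. The arm is clear, so I'll hand the job in.

```bash
python3 -c "
from rig import order; print(order.job_done())"
```

```text
the job is handed in; nothing more can be done
None
```

The red tin is seated lid up and flat in the gift box recess, and the job was handed in at about 26 s of the 67 s allowed. I lifted it by its ends from the outermost lane and set it down on the mat. After letting go there, I took it by its long sides and lowered it into the recess with no side contact.

**Last checks:**
- **Height:** the lid top measured 27.4 mm (28 expected), level to under 0.1°.
- **Position:** the tin centre measured (522.5, 210.1) mm against a recess centre of (522.5, 211.0), about 1 mm apart and within the 2 mm play.
- **Other things:** the teal and cream tins, both alfajores and the other things in the last views looked undisturbed. I judged this by eye and did not measure it. The arm hides part of the card reader in the scene view.
- **Gripper:** it was open and about 11 cm clear of the box.

**Camera agreement:** the top camera put the box centre about 1.5 mm away in y from the wrist camera's figure. The scene camera's fit of the box rim was about 7 mm off because it included the side walls, so I did not use it. No check failed.

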